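# Unclip and open the buckle bin

## Robot

A 7-joint arm with a two-finger parallel gripper is mounted at the origin on the work surface. World frame = base frame: x ahead of the robot, y to its left, z up, the work surface at z = 0. Lengths are in m, angles in rad, forces in N, time in s.
With the tool pointing down it reaches from about 0.425 to 0.875 m from the base axis. Payload 8.4 kg.
Tool frame: the origin (TCP) lies on the centre line of the jaws, within the pads' length; the fingertips stand 25 mm ahead of it and the grasp point (between the pads) lies 6 mm ahead of it (manip.nose_length is the z of the fingertips in the tool frame, in m); z points along the fingers, y is the line along which they close (so a half turn about z gives the same grasp; the last joint's range is limited). The gripper opens to 87 mm and grips with 3 to 60 N. Pads are 19 mm wide; open, the fingers measure 117 mm over their backs; the gripper's body (75 mm by 190 mm) begins 51 mm behind the grasp point.
Start: joints at [-1.331, 0.333, 0.04, 1.465, -0.013, 1.343, -0.059], TCP at [0.216, 0.613, 0.225] pointing down, gripper open.
Joint ranges: [-2.58, 2.58], [-0.38, 2.09], [-1.3, 1.39], [0.25, 2.4], [-1.5, 4.64], [0.08, 2.09], [-2.65, 2.65]. Speed limits (rad/s): [2.22, 2.22, 2.79, 2.79, 3.14, 3.14, 3.14].

## Interface

Orientations are given as a unit quaternion [x, y, z, w].
In Python, from station import monitor, get_image, workorder, manip gives the robot as it stands.
- The arm moves only by the tool jog_arm, never from a script. Its arguments are lists of equal length, an entry for each row: "slide": the shift along the tool's x, y, z each as a share of 0.025 m, from -1 to 1, a list of three; "yaw": the turn about the tool's z as a share of 0.12 rad, from -1 to 1. In form: {"slide": [[dx, dy, dz], ...], "yaw": [yaw, ...]}. A call has 1 to 20 rows; each row shifts and turns the commanded pose from where the row before left it, along the tool's axes as they then stand; what a row does not reach is not made up. A row lasts 1/12 s, in which the tool goes at most 41.7 mm and 7.16 degrees, less where a joint would pass 70% of its speed; a pose out of reach is approached as far as the arm can. A call with a number of a shift or a turn outside -1 to 1 is refused whole. A call with a gripper value outside its range is refused whole. "fingers" is the opening, from 0 (shut) to 1 (fully open), set as the call begins (left out, the last holds). The fingers move at their own pace and stop on an object; the grip force is fixed at half the most. Time passes only in rows, so rows that do not move let the fingers close. It gives the time, the measured TCP pose, the force, the opening and the grip force at its end, in the units of the state.
- monitor.sense(): the state, without advancing time (a new reading comes with each control period).
- get_image(name): name is "side" or "top"; returns a dict with "color" (400x640x3 uint8, red, green, blue), "z_map" (400x640 float32, m along the optical axis (not along the pixel's ray), 0 where there is no reading), "K" (3x3 intrinsics, pixels), "dist_coeffs" ([k1, k2, p1, p2, k3] as OpenCV has them; the pictures are not rectified), "rvec" (rotation vector, rad) and "tvec" (3), from world to camera coordinates, as OpenCV has them. Camera axes: x right, y down, z forward; pixel columns grow to the right and rows downward; lengths in m; the calibration is good to about 2 mm. A picture is of the moment at which its call begins.
- workorder.finish_job(): hands the job in; it is judged then, once.
The state is a dict: "clock": time; "qpos": joint angles; "qvel": joint speeds; "tau": joint torques, N m; "tcp_pos": TCP position; "tcp_rot": TCP orientation; "ft_force": force on the tool from outside, world axes, zero at the start; "torque": the same for the moment, N m; "finger_gap": finger opening in m; "grip_force": force on a finger pad.
Only numpy, scipy, OpenCV 4.12 (cv2) and the standard library are available. Lean on these libraries where they do the work, as an engineer would, in place of code of your own. Each camera call takes 0.05 s, during which the arm holds its last target. There are 200 camera calls.

## Task

Open the large buckle bin on the leatherworker's bench: flip both sprung wire clips outward, fully clear of the lid, while the lid stays in its place, and only then lift the lid off. Lay the lid right side up in the middle of the cork mat, setting it down rather than dropping it, leave the clips open and let go.

Things in the scene. Friction and masses are not known exactly. Their poses are not given: they have to be found in the camera images.
- lid: White lid, 138 (x) x 188 (y) x 5 mm, 0.25 kg, on the large grey bin (fixed, 85 mm high, same centre and yaw), not on the smaller square box. Origin: centre of the plate's underside, z up. A 6 mm rib beneath fits in the bin: laid down, the origin is 6 mm above the surface. Black bar handle over the centre, 80 mm along x, 18 mm thick in y, from 23 to 39 mm above the origin; free space below.
- clip_a (a joint): Steel wire clip at the middle of the lid's +y edge; 0 closed, 1.9 rad swung fully out and down. Pivot on the bin, parallel to lid x, at lid y = +100 mm, 25 mm below lid origin. Closed, its hook reaches in to lid y = 81 mm, up to 11 mm above lid origin; over the pivot a thumb tab 44 mm wide, 3 mm thick, stands upright to 46 mm above lid origin. Push the tab's inner face outward to open.
- clip_b (a joint): The same clip mirrored, at the lid's -y edge (pivot at lid y = -100 mm); 0 closed, 1.9 rad open. Both clips: a push of 3 to 5 N on the tab turns it; below 0.5 rad the over-centre spring snaps it shut again, beyond that it throws it fully open and keeps it there. Closed clips hold the lid down.
- mat: Cork mat, 180 mm along its x, 240 mm along its y, 4 mm thick, fixed flat on the bench, on the other side from the bin. Origin: centre of its underside, on the bench.
There are look-alikes about, which are no part of the job. What is shaped like the lid but purple is not meant. What is shaped like the part that bears clip_a but orange is not meant.

How it is judged:
On the way:
1. both clips of the large bin are flipped open while its lid still lies in place (value of joint each of clip_a, clip_b above 1.2 rad and distance of lid from where it was at the start of the episode below 0.015 m), for 0.2 s.
At the end, for the whole second after the job is handed in: Both clips stand open (more than 1.2 rad), and the lid lies still, right side up and flat (within 10 degrees) on the cork mat, its centre within 40 mm of the mat's centre (value of joint each of clip_a, clip_b above 1.2 rad and horizontal distance between lid and mat below 0.04 m and height (world z) of lid below 0.02 m and angle between lid's own z axis and vertical below 0.17 rad and linear speed of lid below 0.02 m/s); the robot touches nothing.
It fails at once if the lid is lifted (25 mm or more from its place) while a clip is still closed (distance of lid from where it was at the start of the episode above 0.025 m and value of joint any of clip_a, clip_b below 0.5 rad).
It fails at once if the lid is dropped or thrown: it falls free of the fingers faster than 0.7 m/s (about 25 mm of fall) (contact force between the fingers and lid below 0.05 N and linear speed of lid above 0.7 m/s).
It also fails if it takes over 62 s, if anything falls off the work surface, if the arm or the gripper's body presses on something with over 40 N, if the wrist force passes 120 N, or if a joint passes its speed limit or range.

## Working session

There is one attempt and no reset: what is moved stays moved. The work goes in short steps, Python scripts to look and compute and a tool call to move; the robot and the scene stay as the last step left them, time stands still between calls to the robot, and variables do not carry over. Pictures are saved under pics/ and viewed, at most 10 in all, crops included, and the job is handed in when it is done.

Besides the shell and the picture viewer there is one more tool, called after "Request:" by a JSON object that holds its "name" and its "arguments", one argument or row to a line. jog_arm: Moves the arm, as the interface text tells. Shift numbers are shares of 0.025 m and turn numbers shares of 0.12 rad, none past 1 either way. Its arguments: {"type":"object","properties":{"slide":{"type":"array"},"yaw":{"type":"array"},"fingers":{"type":"number"}},"required":["slide","yaw"]}

```bash
mkdir -p pics; ls; cat > h.py <<'E'
import numpy as np, cv2
from station import monitor,get_image,workorder,manip
def cloud(d):
    z=d["z_map"];h,w=z.shape
    u,v=np.meshgrid(np.arange(w),np.arange(h))
    p=cv2.undistortPoints(np.stack([u,v],-1).reshape(-1,1,2).astype(np.float64),d["K"],d["dist_coeffs"]).reshape(h,w,2)
    P=np.concatenate([p*z[...,None],z[...,None]],-1)
    R=cv2.Rodrigues(np.array(d["rvec"],float))[0]
    W=(P-np.array(d["tvec"]).reshape(3))@R
    W[z==0]=np.nan
    return W
E
python3 - <<'E'
from h import *
s=monitor.sense();print({k:np.round(v,3).tolist() for k,v in s.items()},manip.nose_length)
for n in("top","side"):
    d=get_image(n);cv2.imwrite(f"pics/{n}0.png",d["color"][...,::-1]);np.save(n+"c.npy",cloud(d));np.save(n+"rgb.npy",d["color"])
E
```

```text
pics
{'clock': 0.0, 'qpos': [-1.331, 0.334, 0.04, 1.466, -0.013, 1.343, -0.059], 'qvel': [-0.002, 0.001, -0.001, -0.0, -0.001, 0.0, -0.0], 'tau': [0.0, -65.633, 1.335, -40.382, -0.06, 0.044, 0.0], 'tcp_pos': [0.216, 0.613, 0.224], 'tcp_rot': [0.169, 0.986, -0.001, -0.0], 'ft_force': [0.195, 0.617, 0.732], 'torque': [-0.009, 0.018, -0.016], 'grip_force': 0.0, 'finger_gap': 0.087} 0.025
```

View pics/top0.png

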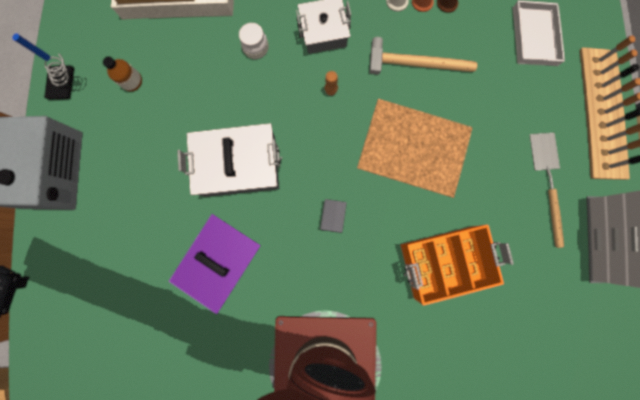

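View pics/side0.png

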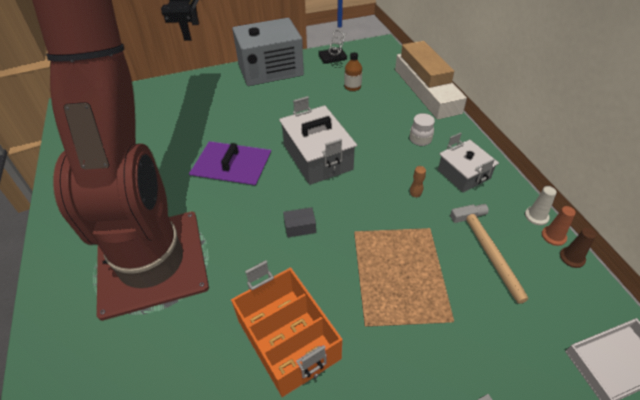

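The top view shows the white lid centred near (232,158), with clip tabs at (183,162) and (275,156), and the mat near (415,147). The purple lid and orange bin are decoys. Next I measure lid, tabs and mat.

```bash
python3 - <<'E'
from h import *
W=np.load("topc.npy");C=np.load("toprgb.npy").astype(int)
def box(m,n):
    p=W[m];r=cv2.minAreaRect(p[:,:2].astype(np.float32));print(n,len(p),"rect",np.round(r[0],4),np.round(r[1],4),round(r[2],2),"z",np.round(np.percentile(p[:,2],[5,50,95]),4),np.round(cv2.boxPoints(r),3).tolist())
roi=np.zeros(W.shape[:2],bool);roi[115:205,172:290]=1
z=W[...,2]
box(roi&(C.min(-1)>170)&(z>.075)&(z<.1),"lid")
box(roi&(C.max(-1)<70)&(z>.108),"handle")
for a,b in((172,195),(262,290)):
    m=roi.copy();m[:,:a]=0;m[:,b:]=0;m&=(z>.112)
    box(m,"tab")
m=np.zeros_like(roi);m[95:200,350:480]=1
box(m&(C[...,0]>C[...,1]+25)&(z<.03),"mat")
S=np.load("sidec.npy");p=S.reshape(-1,3)
c=np.array([0,0]);
W0=W;W=S;C=np.load("sidergb.npy").astype(int);z=W[...,2]
r=np.zeros(W.shape[:2],bool);r[105:160,275:360]=1
box(r&(C.min(-1)>150)&(z>.08)&(z<.1),"lid side")
box(r&(C.max(-1)<60)&(z>.108),"handle side")
for (a,b,e,f) in((95,117,290,312),(138,165,322,345)):
    m=np.zeros_like(r);m[a:b,e:f]=1;box(m&(z>.112),"tab side")
r[:]=0;r[225:330,350:455]=1
box(r&(C[...,0]>C[...,1]+25)&(z<.03),"mat side")
E
```

```text
lid 4699 rect [0.4634 0.2129] [0.1373 0.1878] 6.75 z [0.0882 0.0905 0.093 ] [[0.3840000033378601, 0.2980000078678131], [0.4059999883174896, 0.1120000034570694], [0.5429999828338623, 0.12800000607967377], [0.5199999809265137, 0.3140000104904175]]
handle 257 rect [0.4613 0.2108] [0.0747 0.0141] 6.92 z [0.1191 0.1241 0.1263] [[0.4230000078678131, 0.21299999952316284], [0.42500001192092896, 0.19900000095367432], [0.49900001287460327, 0.20800000429153442], [0.4970000088214874, 0.22200000286102295]]
tab 98 rect [0.4508 0.3107] [0.0442 0.0055] 7.62 z [0.1149 0.1291 0.133 ] [[0.42800000309944153, 0.3100000023841858], [0.42899999022483826, 0.3050000071525574], [0.4729999899864197, 0.3109999895095825], [0.47200000286102295, 0.3160000145435333]]
tab 68 rect [0.4752 0.113 ] [0.0434 0.0055] 6.97 z [0.1138 0.1306 0.1334] [[0.453000009059906, 0.11299999803304672], [0.45399999618530273, 0.1080000028014183], [0.4970000088214874, 0.11299999803304672], [0.4959999918937683, 0.11800000071525574]]
mat 7149 rect [ 0.5146 -0.207 ] [0.2387 0.1792] 73.56 z [0.0017 0.0043 0.0069] [[0.39500001072883606, -0.2960
[... 703 characters left out ...]
.123  0.1311] [[0.4269999861717224, 0.3100000023841858], [0.42800000309944153, 0.30300000309944153], [0.47099998593330383, 0.3070000112056732], [0.4699999988079071, 0.3149999976158142]]
tab side 103 rect [0.4737 0.1118] [0.0442 0.0088] 8.42 z [0.1131 0.1226 0.1314] [[0.45100000500679016, 0.11299999803304672], [0.4519999921321869, 0.10400000214576721], [0.4959999918937683, 0.11100000143051147], [0.4950000047683716, 0.11900000274181366]]
mat side 7701 rect [ 0.5148 -0.2084] [0.2415 0.1792] 73.89 z [0.0013 0.0038 0.0062] [[0.39500001072883606, -0.30000001192092896], [0.5669999718666077, -0.3490000069141388], [0.6340000033378601, -0.11699999868869781], [0.4620000123977661, -0.06800000369548798]]
```

Request:
{"name": "jog_arm", "arguments": {
  "slide": [
    [0, 0, 0],
    [0, 0, 0],
    [0, 0, 0],
    [0, 0, 0],
    [-0.5, -0.9, 0],
    [-0.5, -0.9, 0],
    [-0.5, -0.9, 0],
    [-0.5, -0.9, 0],
    [-0.5, -0.9, 0],
    [-0.5, -0.9, 0],
    [-0.5, -0.9, 0],
    [-0.5, -0.9, 0],
    [-0.5, -0.9, 0],
    [-0.5, -0.9, 0],
    [-0.5, -0.9, 0],
    [-0.5, -0.9, 0],
    [-0.5, -0.9, 0],
    [-0.5, -0.9, 0],
    [-0.5, -0.9, 0],
    [-0.4, -0.9, 0]
  ],
  "yaw": [-0.96, -0.96, -0.95, -0.95, 0, 0, 0, 0, 0, 0, 0, 0, 0, 0, 0, 0, 0, 0, 0, 0],
  "fingers": 0
}}

```text
clock: 1.77
tcp_pos: [0.4557, 0.2778, 0.2243]
tcp_rot: [-0.06, 0.998, -0.0, -0.0]
ft_force: [0.7, 1.3, -0.5]
finger_gap: 0.0005
grip_force: 0.0
```

```bash
cat >> h.py <<'E'
from scipy.spatial.transform import Rotation as Ro
def rel(c=(0.4630,0.2122),yaw=6.8):
    s=monitor.sense();R=Ro.from_quat(s["tcp_rot"]).as_matrix();p=np.array(s["tcp_pos"])
    a=np.radians(yaw);d=p[:2]-c
    print("t",round(s["clock"],2),"tcp",p.round(4),"toolY deg",np.degrees(np.arctan2(R[1,1],R[0,1])).round(2),"tilt z",R[:,2].round(4),
     "lid-frame xy",(d@[np.cos(a),np.sin(a)]).round(4),(d@[-np.sin(a),np.cos(a)]).round(4),"F",np.round(s["ft_force"],2),"gap",round(s["finger_gap"],4),"grip",round(s["grip_force"],1))
E
python3 -c "from h import *;rel()"
```

```text
t 1.77 tcp [0.4557 0.2778 0.2243] toolY deg 96.84 tilt z [-3.e-04 -4.e-04 -1.e+00] lid-frame xy 0.0005 0.066 F [ 0.72  1.34 -0.48] gap 0.0005 grip 0.0
```

Request:
{"name": "jog_arm", "arguments": {
  "slide": [
    [0, 0, 0.8],
    [0, 0, 0.8],
    [0, 0, 0.8],
    [0, 0, 0.8],
    [0, 0, 0.45],
    [0, 0, 0],
    [0, 0.25, 0],
    [0, 0.25, 0],
    [0, 0.25, 0],
    [0, 0.25, 0],
    [0, 0.25, 0],
    [0, 0.25, 0],
    [0, 0.25, 0],
    [0, 0.25, 0],
    [0, 0.25, 0],
    [0, 0.25, 0],
    [0, 0, 0]
  ],
  "yaw": [0, 0, 0, 0, 0, 0, 0, 0, 0, 0, 0, 0, 0, 0, 0, 0, 0]
}}

```text
clock: 3.18
tcp_pos: [0.4471, 0.3428, 0.1332]
tcp_rot: [-0.061, 0.998, 0.0, -0.0]
ft_force: [-0.6, 0.7, 1.2]
finger_gap: 0.0005
grip_force: 0.0
```

```bash
python3 - <<'E'
from h import *
rel()
d=get_image("side");cv2.imwrite("pics/s1.png",cv2.resize(d["color"][70:220,220:420,::-1],None,fx=3,fy=3))
E
```

```text
t 3.18 tcp [0.4471 0.3428 0.1332] toolY deg 96.94 tilt z [-2.e-04  4.e-04 -1.e+00] lid-frame xy -0.0003 0.1316 F [-0.62  0.73  1.18] gap 0.0005 grip 0.0
```

View pics/s1.png

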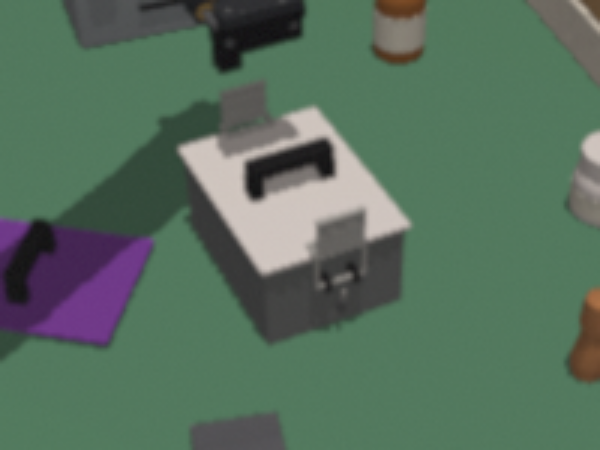

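```bash
python3 - <<'E'
from h import *
for n in("side","top"):
    d=get_image(n);W=cloud(d)
    a=np.radians(6.8);D=W[...,:2]-[.463,.2122]
    X=D@[np.cos(a),np.sin(a)];Y=D@[-np.sin(a),np.cos(a)];Z=W[...,2]
    m=(abs(X)<.03)&(Y>.075)&(Y<.18)&(Z>.02)&(Z<.22)
    H,ye,ze=np.histogram2d(Y[m],Z[m],[np.arange(.075,.181,.0075),np.arange(.02,.221,.02)])
    print(n,ye.round(4));print(H.astype(int).T[::-1])
    cv2.imwrite(f"pics/{n}2.png",cv2.resize(d["color"][60:160,250:370,::-1] if n=="side" else d["color"][110:210,140:260,::-1],None,fx=5,fy=5))
rel()
E
```

```text
side [0.075  0.0825 0.09   0.0975 0.105  0.1125 0.12   0.1275 0.135  0.1425
 0.15   0.1575 0.165  0.1725 0.18  ]
[[ 0  0  2  1  0  0  0  0  1  0  0  0  0  2]
 [ 0  0  0  0  0  0  0  0  0  0  0  0  0  0]
 [ 0  0  0  0  0  1  0  5  5  0  0  0  0  0]
 [ 0  0  0  0  0  4 20  3  8  1  0  0  0  0]
 [ 0  0 27 34  0  0 21  1  4  0  0  0  0  0]
 [ 0  0 33 58  0  0  0  0  0  0  0  0  0  0]
 [52 33 25 33  0  0  0  0  0  0  0  0  0  0]
 [ 0  0  0  0  0  0  0  0  0  0  0  0  0  0]
 [ 0  0  0  0  0  0  0  0  0  0  0  0  0  0]
 [ 0  0  0  0  0  0  0  0  0  0  0  0  0  0]]
top [0.075  0.0825 0.09   0.0975 0.105  0.1125 0.12   0.1275 0.135  0.1425
 0.15   0.1575 0.165  0.1725 0.18  ]
[[ 8  6  6 10  0  0  0  3  4  0  0  0  6  5]
 [ 0  0  0  0  0  0  0  0  0  0  0  0  0  0]
 [ 0  0  0  0  0  0  0  0  0  0  0  0  0  0]
 [ 0  0  0  0  0  0  2  0  0  0  0  0  0  0]
 [ 0  0  4 12  0  0  4  0  0  0  0  0  0  0]
 [ 0  0  0 15  0  0  0  0  0  0  0  0  0  0]
 [83 30 19 13  0  0  0  0  0  0  0  0  0  0]
 [ 0  0  0  2  0  0  0  0  0  0  0  0  0  0]
 [ 0  0  0  0  0  0  0  0  0  0  0  0  0  0]
 [ 0  0  0  0  0  0  0  0  0  0  0  0  0  0]]
t 3.33 tcp [0.4477 0.3409 0.1332] toolY deg 96.84 tilt z [-0.e+00 -4.e-04 -1.e+00] lid-frame xy 0.0001 0.1296 F [-0.17 -0.12  0.42] gap 0.0006 grip 0.0
```

View pics/side2.png

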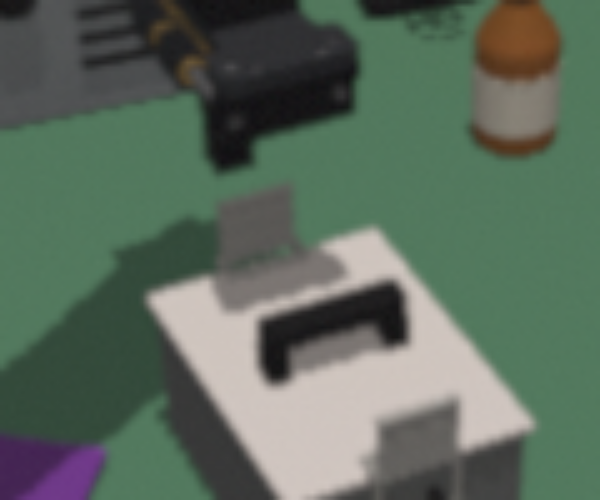

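```bash
python3 - <<'E'
from h import *
d=get_image("side");W=cloud(d)
a=np.radians(6.8);D=W[...,:2]-[.463,.2122]
X=D@[np.cos(a),np.sin(a)];Y=D@[-np.sin(a),np.cos(a)];Z=W[...,2]
m=(abs(X)<.05)&(Y>.108)&(Y<.16)&(Z>.02)&(Z<.17)
q=np.stack([X[m],Y[m],Z[m]],1);q=q[q[:,2].argsort()];print(q[:12].round(3).tolist())
v,u=np.nonzero(m);print(u.min(),u.max(),v.min(),v.max())
K=d["K"]
for yy in(.1296-.015,.1296,.1296+.015):
  for xx in (-.0095,.0095):
    p=np.array([.463+xx*np.cos(a)-yy*np.sin(a),.2122+xx*np.sin(a)+yy*np.cos(a),.108])
    print(yy,xx,cv2.projectPoints(p.reshape(1,3),np.array(d["rvec"],float),np.array(d["tvec"],float),K,np.array(d["dist_coeffs"],float))[0].ravel().round(1))
m=(abs(X)<.03)&(Y>.092)&(Y<.105)&(Z>.1)&(Z<.15);print("tab Y",np.percentile(Y[m],[10,50,90]),"Zmax",Z[m].max(), np.polyfit(Z[m],Y[m],1))
E
```

```text
[[-0.01, 0.135, 0.129], [0.005, 0.123, 0.132], [-0.009, 0.123, 0.133], [-0.007, 0.122, 0.133], [-0.0, 0.123, 0.133], [-0.013, 0.135, 0.134], [-0.014, 0.119, 0.134], [0.007, 0.119, 0.134], [-0.011, 0.133, 0.134], [-0.012, 0.122, 0.134], [-0.005, 0.118, 0.135], [-0.004, 0.122, 0.135]]
289 300 79 95
0.1146 -0.0095 [295.7 103.3]
0.1146 0.0095 [302.1 101.5]
0.1296 -0.0095 [293.6 100.5]
0.1296 0.0095 [299.9  98.7]
0.1446 -0.0095 [291.5  97.7]
0.1446 0.0095 [297.8  95.9]
tab Y [0.09588017 0.09831541 0.10080655] Zmax 0.13285015570854256 [-0.02087893  0.10073595]
```

Request:
{"name": "jog_arm", "arguments": {
  "slide": [
    [0, 0, -0.7],
    [0, 0, -0.7],
    [0, 0, -0.7],
    [0, 0, -0.7],
    [0, 0, -0.7],
    [0, 0, 0],
    [0, 0, 0]
  ],
  "yaw": [0, 0, 0, 0, 0, 0, 0]
}}

```text
clock: 3.97
tcp_pos: [0.4482, 0.3411, 0.2217]
tcp_rot: [-0.059, 0.998, 0.001, 0.001]
ft_force: [-0.3, -0.4, -0.2]
finger_gap: 0.0004
grip_force: 0.0
```

```bash
python3 - <<'E'
from h import *
rel()
d=get_image("side");W=cloud(d);s=monitor.sense();p=np.array(s["tcp_pos"]);R=Ro.from_quat(s["tcp_rot"]).as_matrix()
L=(W-p)@R
for n in("side","top"):
    if n=="top": W=cloud(get_image("top"));L=(W-p)@R
    m=(abs(L[...,0])<.11)&(abs(L[...,1])<.11)&(L[...,2]<.06)&(L[...,2]>-.12)
    print(n)
    for z0 in np.arange(-.11,.06,.01):
        k=m&(L[...,2]>=z0)&(L[...,2]<z0+.01)
        if k.sum(): print(z0.round(3),k.sum(),"x",np.percentile(L[k][:,0],[5,95]).round(3),"y",np.percentile(L[k][:,1],[5,95]).round(3))
cv2.imwrite("pics/s3.png",cv2.resize(d["color"][20:140,230:390,::-1],None,fx=5,fy=5))
g=lambda q:cv2.projectPoints(np.array(q,float).reshape(1,3),np.array(d["rvec"],float),np.array(d["tvec"],float),d["K"],np.array(d["dist_coeffs"],float))[0].ravel()
for q in((0,0,0),(0,0,.025)): print("crop px",((g(p+R@q)-[230,20])*5).round(0))
E
```

```text
t 3.97 tcp [0.4482 0.3411 0.2217] toolY deg 96.82 tilt z [ 0.0014  0.0014 -1.    ] lid-frame xy 0.0006 0.1298 F [-0.3  -0.41 -0.17] gap 0.0004 grip 0.0
side
-0.11 210 x [-0.028  0.038] y [-0.095  0.071]
-0.1 213 x [-0.027  0.038] y [-0.093  0.079]
-0.09 243 x [-0.028  0.038] y [-0.087  0.08 ]
-0.08 172 x [-0.031  0.038] y [-0.088  0.08 ]
-0.07 6 x [-0.016  0.031] y [-0.085  0.08 ]
-0.05 8 x [0.011 0.013] y [-0.002  0.013]
-0.04 11 x [0.01  0.013] y [-0.008  0.011]
-0.03 18 x [-0.006  0.013] y [-0.011  0.008]
-0.02 40 x [-0.008  0.012] y [-0.011  0.008]
-0.01 33 x [-0.006  0.012] y [-0.01   0.006]
-0.0 1 x [-0.005 -0.005] y [-0.005 -0.005]
top
-0.11 401 x [-0.028  0.037] y [-0.094  0.068]
-0.1 368 x [0.001 0.037] y [-0.092  0.031]
-0.09 317 x [0.024 0.038] y [-0.057  0.078]
-0.08 155 x [-0.027  0.038] y [-0.086  0.08 ]
-0.07 11 x [-0.019  0.021] y [-0.086  0.08 ]
-0.03 3 x [0.004 0.008] y [-0.011 -0.01 ]
-0.02 5 x [0.002 0.006] y [-0.009 -0.008]
-0.01 5 x [-0.003  0.004] y [-0.008 -0.007]
-0.0 1 x [0. 0.] y [-0.006 -0.006]
crop px [321. 216.]
crop px [324. 258.]
```

View pics/s3.png

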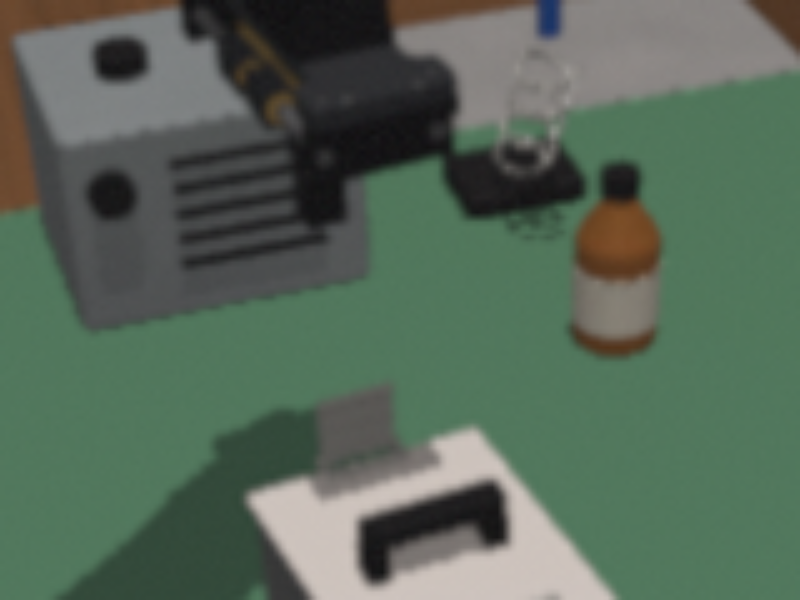

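The camera shows the fingertips at about the reported TCP height, roughly 26 mm higher than the stated tool geometry gives. So the finger passed over the tab. The tab still stands upright at crop (355,420). I'll go back and push lower.

Request:
{"name": "jog_arm", "arguments": {
  "slide": [
    [0, -0.85, 0],
    [0, -0.85, 0],
    [0, -0.85, 0],
    [0, 0, 0.8],
    [0, 0, 0.8],
    [0, 0, 0.8],
    [0, 0, 0.8],
    [0, 0, 0.5],
    [0, 0, 0.3],
    [0, 0, 0.2],
    [0, 0, 0.1],
    [0, 0, 0],
    [0, 0, 0]
  ],
  "yaw": [0, 0, 0, 0, 0, 0, 0, 0, 0, 0, 0, 0, 0]
}}

```text
clock: 5.15
tcp_pos: [0.4555, 0.2781, 0.1138]
tcp_rot: [-0.06, 0.998, 0.0, 0.0]
ft_force: [-0.4, 0.7, -0.6]
finger_gap: 0.0005
grip_force: 0.0
```

```bash
cat >> h.py <<'E'
def tip():
    s=monitor.sense();p=np.array(s["tcp_pos"]);R=Ro.from_quat(s["tcp_rot"]).as_matrix()
    for n in("side","top"):
        d=get_image(n);L=(cloud(d)-p)@R
        dark=d["color"].max(-1)<75
        m=dark&(abs(L[...,0])<.02)&(abs(L[...,1])<.02)&(L[...,2]<.04)&(L[...,2]>-.06)
        b=dark&(abs(L[...,0])<.11)&(abs(L[...,1])<.12)&(L[...,2]>-.09)&(L[...,2]<-.03)&((abs(L[...,0])>.02)|(abs(L[...,1])>.03))
        if m.any(): print(n,"finger n",m.sum(),"low z(tool)",np.sort(L[m][:,2])[-6:].round(4),"x",np.percentile(L[m][:,0],[5,95]).round(3),"y",np.percentile(L[m][:,1],[5,95]).round(3))
        if b.any(): print("  body low",np.percentile(L[b][:,2],[90,98]).round(4))
E
python3 - <<'E'
from h import *
rel();tip()
E
```

```text
t 5.15 tcp [0.4555 0.2781 0.1138] toolY deg 96.85 tilt z [ 6.e-04  4.e-04 -1.e+00] lid-frame xy 0.0004 0.0663 F [-0.39  0.72 -0.61] gap 0.0005 grip 0.0
side finger n 57 low z(tool) [-0.0021 -0.0013 -0.0012 -0.0009 -0.0008  0.0019] x [-0.006  0.014] y [-0.009  0.008]
  body low [-0.0722 -0.0693]
  body low [-0.0761 -0.0723]
```

Request:
{"name": "jog_arm", "arguments": {
  "slide": [
    [0, 0, 0.28],
    [0, 0, 0],
    [0, 0.25, 0],
    [0, 0.25, 0],
    [0, 0.25, 0],
    [0, 0.25, 0],
    [0, 0.25, 0],
    [0, 0.25, 0],
    [0, 0.25, 0],
    [0, 0.25, 0],
    [0, 0.25, 0],
    [0, 0.25, 0],
    [0, 0, 0],
    [0, 0, 0]
  ],
  "yaw": [0, 0, 0, 0, 0, 0, 0, 0, 0, 0, 0, 0, 0, 0]
}}

```text
clock: 6.42
tcp_pos: [0.4476, 0.3407, 0.1064]
tcp_rot: [-0.06, 0.998, 0.0, 0.0]
ft_force: [0.6, -0.8, -0.6]
finger_gap: 0.0008
grip_force: 0.0
```

```bash
cat >> h.py <<'E'
def clips():
    for n in("side","top"):
        W=cloud(get_image(n));a=np.radians(6.8);D=W[...,:2]-[.463,.2122]
        X=D@[np.cos(a),np.sin(a)];Y=D@[-np.sin(a),np.cos(a)];Z=W[...,2]
        for t,s in(("a",1),("b",-1)):
            up=(abs(X)<.025)&(s*Y>.092)&(s*Y<.106)&(Z>.1)&(Z<.136)
            out=(abs(X)<.025)&(s*Y>.125)&(s*Y<.18)&(Z>.02)&(Z<.09)
            print(n,"clip",t,"upright pts",up.sum(),"open pts",out.sum())
E
python3 - <<'E'
from h import *
rel();clips()
E
```

```text
t 6.42 tcp [0.4476 0.3407 0.1064] toolY deg 96.91 tilt z [ 1.e-04  4.e-04 -1.e+00] lid-frame xy -0.0001 0.1294 F [ 0.65 -0.76 -0.61] gap 0.0008 grip 0.0
side clip a upright pts 0 open pts 155
side clip b upright pts 164 open pts 0
top clip a upright pts 0 open pts 100
top clip b upright pts 80 open pts 0
```

Request:
{"name": "jog_arm", "arguments": {
  "slide": [
    [0, 0, -0.9],
    [0, 0, -0.9],
    [0, -0.87, -0.6],
    [0, -0.87, 0],
    [0, -0.87, 0],
    [0, -0.87, 0],
    [0, -0.87, 0],
    [0, -0.87, 0],
    [0, -0.87, 0],
    [0, -0.87, 0],
    [0, -0.87, 0],
    [0, 0, 0],
    [0, 0, 0.8],
    [0, 0, 0.8],
    [0, 0, 0.4],
    [0, 0, 0.1],
    [0, 0, 0]
  ],
  "yaw": [0, 0, 0, 0, 0, 0, 0, 0, 0, 0, 0, 0, 0, 0, 0, 0, 0]
}}

```text
clock: 7.93
tcp_pos: [0.4707, 0.1455, 0.1134]
tcp_rot: [-0.06, 0.998, -0.0, -0.001]
ft_force: [0.2, -0.1, 0.6]
finger_gap: 0.0005
grip_force: 0.0
```

```bash
python3 - <<'E'
from h import *
rel();tip()
E
```

```text
t 7.93 tcp [0.4707 0.1455 0.1134] toolY deg 96.85 tilt z [-1.2e-03 -7.0e-04 -1.0e+00] lid-frame xy -0.0002 -0.0671 F [ 0.24 -0.06  0.61] gap 0.0005 grip 0.0
side finger n 57 low z(tool) [-0.0042 -0.0034 -0.0031 -0.002   0.0003  0.0394] x [0.007 0.013] y [-0.012  0.007]
  body low [-0.0728 -0.0692]
  body low [-0.0827 -0.0812]
```

Request:
{"name": "jog_arm", "arguments": {
  "slide": [
    [0, 0, 0.28],
    [0, 0, 0],
    [0, -0.25, 0],
    [0, -0.25, 0],
    [0, -0.25, 0],
    [0, -0.25, 0],
    [0, -0.25, 0],
    [0, -0.25, 0],
    [0, -0.25, 0],
    [0, -0.25, 0],
    [0, -0.25, 0],
    [0, -0.25, 0],
    [0, 0, 0],
    [0, 0, 0]
  ],
  "yaw": [0, 0, 0, 0, 0, 0, 0, 0, 0, 0, 0, 0, 0, 0]
}}

```text
clock: 9.2
tcp_pos: [0.4786, 0.0829, 0.1068]
tcp_rot: [-0.059, 0.998, -0.0, -0.0]
ft_force: [0.2, 0.2, -0.3]
finger_gap: 0.0001
grip_force: 0.0
```

```bash
python3 - <<'E'
from h import *
rel();clips()
E
```

```text
t 9.2 tcp [0.4786 0.0829 0.1068] toolY deg 96.79 tilt z [-0.e+00 -2.e-04 -1.e+00] lid-frame xy 0.0002 -0.1303 F [ 0.16  0.18 -0.34] gap 0.0001 grip 0.0
side clip a upright pts 0 open pts 53
side clip b upright pts 0 open pts 255
top clip a upright pts 0 open pts 293
top clip b upright pts 0 open pts 0
```

Request:
{"name": "jog_arm", "arguments": {
  "slide": [
    [0, 0, -0.9],
    [0, 0, -0.9],
    [0, 0, -0.9],
    [0, 0.87, 0],
    [0, 0.87, 0],
    [0, 0.87, 0],
    [0, 0.87, 0],
    [0, 0.87, 0],
    [0, 0.85, 0],
    [0, 0, 0],
    [0, 0, 0.8],
    [0, 0, 0.8],
    [0, 0, 0.6],
    [0, 0, 0.5],
    [0, 0, 0.2],
    [0, 0, 0]
  ],
  "yaw": [0, 0, 0, 0, 0, 0, 0, 0, 0, 0, 0, 0, 0, 0, 0, 0],
  "fingers": 1
}}

```text
clock: 10.63
tcp_pos: [0.4623, 0.2121, 0.1008]
tcp_rot: [-0.06, 0.998, -0.001, -0.001]
ft_force: [0.1, -0.4, 0.3]
finger_gap: 0.0865
grip_force: 0.0
```

```bash
python3 - <<'E'
from h import *
rel();clips()
d=get_image("side");cv2.imwrite("pics/s4.png",cv2.resize(d["color"][60:210,240:400,::-1],None,fx=4,fy=4))
E
```

```text
t 10.63 tcp [0.4623 0.2121 0.1008] toolY deg 96.86 tilt z [-0.0018 -0.0014 -1.    ] lid-frame xy -0.0007 0.0 F [ 0.08 -0.43  0.27] gap 0.0865 grip 0.0
side clip a upright pts 0 open pts 50
side clip b upright pts 0 open pts 297
top clip a upright pts 0 open pts 0
top clip b upright pts 0 open pts 349
```

View pics/s4.png

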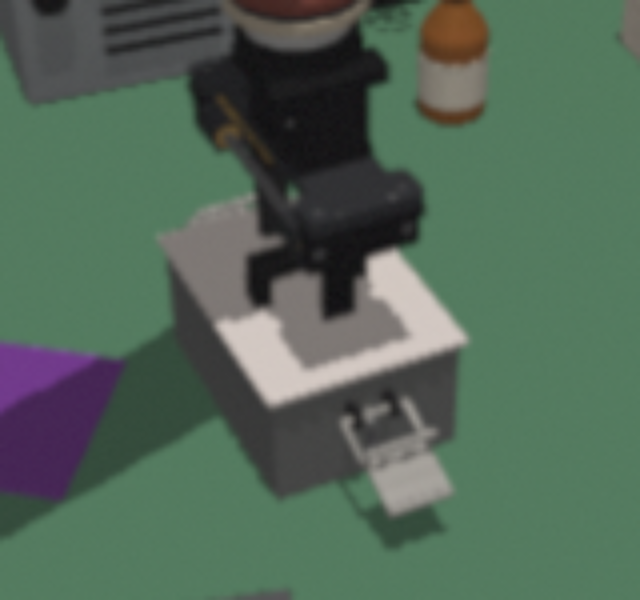

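The image shows the near clip hanging open at (400,470) and the fingers at (340,300) and (260,280), straddling the handle. The far clip is open too. I'll close the fingers.

Request:
{"name": "jog_arm", "arguments": {
  "slide": [
    [0, 0, 0],
    [0, 0, 0],
    [0, 0, 0],
    [0, 0, 0],
    [0, 0, 0],
    [0, 0, 0],
    [0, 0, 0],
    [0, 0, 0],
    [0, 0, 0],
    [0, 0, 0],
    [0, 0, 0],
    [0, 0, 0]
  ],
  "yaw": [0, 0, 0, 0, 0, 0, 0, 0, 0, 0, 0, 0],
  "fingers": 0
}}

```text
clock: 11.78
tcp_pos: [0.463, 0.2125, 0.1018]
tcp_rot: [-0.06, 0.998, -0.0, -0.0]
ft_force: [0.1, -1.5, -0.5]
finger_gap: 0.0179
grip_force: 30.0
```

Request:
{"name": "jog_arm", "arguments": {
  "slide": [
    [0, 0, -0.2],
    [0, 0, -0.3],
    [0, 0, -0.4],
    [0, 0, -0.5],
    [0, 0, -0.6],
    [0, 0, -0.6],
    [0, 0, -0.6],
    [0, 0, -0.4],
    [0, 0, 0],
    [0, 0, 0]
  ],
  "yaw": [0, 0, 0, 0, 0, 0, 0, 0, 0, 0]
}}

```text
clock: 12.62
tcp_pos: [0.4633, 0.2128, 0.1923]
tcp_rot: [-0.06, 0.998, 0.0, 0.0]
ft_force: [0.2, 0.1, -3.1]
finger_gap: 0.0175
grip_force: 30.0
```

```bash
python3 - <<'E'
from h import *
rel();clips()
W=cloud(d:=get_image("top"));m=(d["color"].min(-1)>150)&(W[...,2]>.12)&(W[...,2]<.22)&(abs(W[...,0]-.46)<.15)&(abs(W[...,1]-.21)<.15)
r=cv2.minAreaRect(W[m][:,:2].astype(np.float32));print(r,np.percentile(W[m][:,2],[5,50,95]))
s=monitor.sense();p=np.array(s["tcp_pos"]);R=Ro.from_quat(s["tcp_rot"]).as_matrix()
a=np.arctan2(R[1,1],R[0,1]);print("to mat: yaw delta deg",73.7-np.degrees(a))
t=np.radians(73.7);e=np.array([.5147,-.2077])-p[:2]
print("after yaw units: dx",e@[np.cos(t+np.pi/2),np.sin(t+np.pi/2)]/.025,"dy",e@[np.cos(t),np.sin(t)]/.025)
E
```

```text
t 12.62 tcp [0.4633 0.2128 0.1923] toolY deg 96.85 tilt z [ 9.e-04  7.e-04 -1.e+00] lid-frame xy 0.0003 0.0005 F [ 0.24  0.05 -3.07] gap 0.0175 grip 30.0
side clip a upright pts 0 open pts 23
side clip b upright pts 0 open pts 299
top clip a upright pts 0 open pts 0
top clip b upright pts 0 open pts 349
((0.46626508235931396, 0.18385300040245056), (0.1376836895942688, 0.12933380901813507), 6.930111885070801) [0.17773523 0.17976605 0.1818118 ]
to mat: yaw delta deg -23.15188899800806
after yaw units: dx -6.718769143510401 dy -15.541299041703809
```

Request:
{"name": "jog_arm", "arguments": {
  "slide": [
    [0, 0, 0],
    [0, 0, 0],
    [0, 0, 0],
    [0, 0, 0],
    [-0.1, -0.3, 0],
    [-0.2, -0.5, 0],
    [-0.3, -0.7, 0],
    [-0.4, -0.9, 0],
    [-0.4, -0.9, 0],
    [-0.4, -0.9, 0],
    [-0.4, -0.9, 0],
    [-0.4, -0.9, 0],
    [-0.4, -0.9, 0],
    [-0.4, -0.9, 0],
    [-0.4, -0.9, 0],
    [-0.4, -0.9, 0],
    [-0.4, -0.9, 0],
    [-0.4, -0.9, 0],
    [-0.4, -0.9, 0],
    [-0.4, -0.9, 0]
  ],
  "yaw": [0.5, 1, 1, 0.87, 0, 0, 0, 0, 0, 0, 0, 0, 0, 0, 0, 0, 0, 0, 0, 0]
}}

```text
clock: 14.43
tcp_pos: [0.5085, -0.1475, 0.1916]
tcp_rot: [0.14, 0.99, -0.0, -0.0]
ft_force: [0.4, -0.3, -3.2]
finger_gap: 0.0179
grip_force: 30.0
```

Request:
{"name": "jog_arm", "arguments": {
  "slide": [
    [-0.4, -0.9, 0],
    [-0.3, -0.7, 0],
    [-0.2, -0.4, 0],
    [0, -0.2, 0],
    [0, 0, 0],
    [0, 0, 0]
  ],
  "yaw": [0, 0, 0, 0, 0, 0]
}}

```text
clock: 14.93
tcp_pos: [0.5149, -0.2039, 0.1916]
tcp_rot: [0.141, 0.99, 0.0, -0.0]
ft_force: [0.8, -0.1, -2.6]
finger_gap: 0.0175
grip_force: 30.0
```

```bash
cat > lid.py <<'E'
from h import *
rel((.5147,-.2077),-16.3)
for n in("top","side"):
    W=cloud(d:=get_image(n));m=(d["color"].min(-1)>100)&(W[...,2]>.008)&(W[...,2]<.22)&(abs(W[...,0]-.515)<.13)&(abs(W[...,1]+.207)<.13)&(np.ptp(d["color"],-1)<40)
    r=cv2.minAreaRect(W[m][:,:2].astype(np.float32));print(n,m.sum(),np.round(r[0],4),np.round(r[1],3),round(r[2],1),"z",np.percentile(W[m][:,2],[5,50,95]).round(4))
    cv2.imwrite(f"pics/l_{n}_{monitor.sense()['clock']:.1f}.png",d["color"][...,::-1])
clips()
E
python3 lid.py; ls pics
```

```text
t 14.93 tcp [ 0.5149 -0.2039  0.1916] toolY deg 73.74 tilt z [-6.e-04  4.e-04 -1.e+00] lid-frame xy -0.0008 0.0037 F [ 0.75 -0.07 -2.64] gap 0.0175 grip 30.0
top 2261 [ 0.5224 -0.1725] [0.127 0.137] 72.7 z [0.178  0.1801 0.1822]
side 3644 [ 0.5148 -0.2031] [0.191 0.139] 73.9 z [0.1777 0.1798 0.1816]
side clip a upright pts 0 open pts 90
side clip b upright pts 0 open pts 299
top clip a upright pts 0 open pts 292
top clip b upright pts 0 open pts 347
l_side_15.0.png
l_top_15.0.png
s1.png
s3.png
s4.png
side0.png
side2.png
top0.png
top2.png
```

Request:
{"name": "jog_arm", "arguments": {
  "slide": [
    [0, -0.15, 0.2],
    [0, 0, 0.4],
    [0, 0, 0.6],
    [0, 0, 0.7],
    [0, 0, 0.7],
    [0, 0, 0.7],
    [0, 0, 0.7],
    [0, 0, 0.7],
    [0, 0, 0.6],
    [0, 0, 0.4],
    [0, 0, 0.3],
    [0, 0, 0.2],
    [0, 0, 0.1],
    [0, 0, 0.05],
    [0, 0, 0],
    [0, 0, 0]
  ],
  "yaw": [0, 0, 0, 0, 0, 0, 0, 0, 0, 0, 0, 0, 0, 0, 0, 0]
}}

```text
clock: 16.47
tcp_pos: [0.515, -0.2077, 0.0336]
tcp_rot: [0.142, 0.99, -0.0, 0.0]
ft_force: [-0.7, 1.0, -2.2]
finger_gap: 0.0176
grip_force: 30.0
```

```bash
python3 lid.py
```

```text
t 16.47 tcp [ 0.515  -0.2077  0.0336] toolY deg 73.68 tilt z [ 1.e-03 -2.e-04 -1.e+00] lid-frame xy 0.0003 0.0001 F [-0.67  1.   -2.22] gap 0.0176 grip 30.0
top 1037 [ 0.5307 -0.1481] [0.069 0.136] 73.2 z [0.0196 0.0225 0.1404]
side 2769 [ 0.5146 -0.2071] [0.191 0.139] 73.8 z [0.019  0.0216 0.024 ]
side clip a upright pts 0 open pts 91
side clip b upright pts 0 open pts 300
top clip a upright pts 0 open pts 292
top clip b upright pts 0 open pts 349
```

About 6.5 mm left to go.

Request:
{"name": "jog_arm", "arguments": {
  "slide": [
    [0, 0, 0.06],
    [0, 0, 0.06],
    [0, 0, 0.06],
    [0, 0, 0.04],
    [0, 0, 0.04],
    [0, 0, 0],
    [0, 0, 0],
    [0, 0, 0]
  ],
  "yaw": [0, 0, 0, 0, 0, 0, 0, 0]
}}

```text
clock: 17.33
tcp_pos: [0.5145, -0.2075, 0.0268]
tcp_rot: [0.142, 0.99, 0.0, -0.0]
ft_force: [-2.7, 1.1, 6.0]
finger_gap: 0.0177
grip_force: 30.0
```

The lid is on the mat (force now +6 N). I'll open the fingers, then back off straight up.

Request:
{"name": "jog_arm", "arguments": {
  "slide": [
    [0, 0, 0],
    [0, 0, 0],
    [0, 0, 0],
    [0, 0, 0],
    [0, 0, 0],
    [0, 0, 0],
    [0, 0, 0],
    [0, 0, 0],
    [0, 0, 0],
    [0, 0, -0.2],
    [0, 0, -0.5],
    [0, 0, -0.8],
    [0, 0, -0.8],
    [0, 0, -0.8],
    [0, 0, -0.8],
    [0, 0, -0.8],
    [0, 0, -0.5],
    [0, 0, 0],
    [0, 0, 0],
    [0, 0, 0]
  ],
  "yaw": [0, 0, 0, 0, 0, 0, 0, 0, 0, 0, 0, 0, 0, 0, 0, 0, 0, 0, 0, 0],
  "fingers": 1
}}

```text
clock: 19.0
tcp_pos: [0.5141, -0.2073, 0.1558]
tcp_rot: [0.142, 0.99, 0.0, -0.001]
ft_force: [-0.4, -0.3, -0.7]
finger_gap: 0.0872
grip_force: 0.0
```

```bash
python3 lid.py; cp pics/l_side_19*.png pics/final.png
```

```text
t 19.0 tcp [ 0.5141 -0.2073  0.1558] toolY deg 73.69 tilt z [-1.e-03  3.e-04 -1.e+00] lid-frame xy -0.0007 0.0003 F [-0.37 -0.28 -0.75] gap 0.0872 grip 0.0
top 2479 [ 0.5189 -0.1817] [0.142 0.137] 71.7 z [0.0128 0.0154 0.0183]
side 4031 [ 0.5139 -0.2071] [0.19  0.139] 73.8 z [0.0124 0.0148 0.0173]
side clip a upright pts 0 open pts 89
side clip b upright pts 0 open pts 299
top clip a upright pts 0 open pts 292
top clip b upright pts 0 open pts 349
```

View pics/final.png

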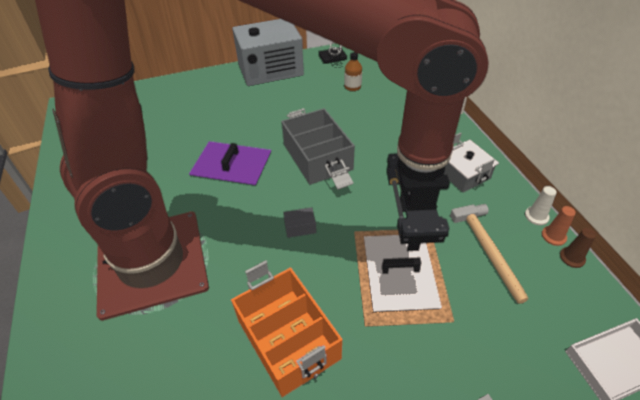

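The lid lies flat in the middle of the mat at (402,272), the open bin's clips hang out at (340,172) and (297,115), and the gripper is clear above.

```bash
python3 -c "from h import *;print(workorder.finish_job())"
```

```text
the job is handed in; nothing more can be done
None
```

The job is handed in: both clips are open, the lid is flat and right side up within about 1 mm of the mat's centre, and the gripper is clear at 19 s; the first push on clip_a passed over the tab and was repeated lower.

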